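Fit the straight tool rest into the lathe banjo

TASK

Two lathe tool rests stand in the wooden rack. Take the one with the straight bar, put its post into the round hole of the green banjo and lower it gently until its collar sits fully down on the banjo, then let go. Do not drop it in, and leave the curved rest where it stands in the rack.

Things in the scene. Friction and masses are not known exactly. Their poses are not given: they have to be found in the camera images.
- straight_rest: Loose steel tool rest (0.2 to 0.5 kg), upright: a straight dark bar on a round post. Origin at the foot of the post, z up along the post, x along the bar. Post 20 mm in diameter with a tapered foot (10 mm at the tip, full width 12 mm up), z 0 to 70 mm; flat collar 52 mm in diameter, z 70 to 80 mm; neck 20 to 28 mm in diameter, z 80 to 100 mm; bar 130 mm long (x), 22 mm wide (y), z 100 to 125 mm with a bright strip of 3 mm on top, centred over the post.
- curved_rest: The other loose tool rest, to be left alone: the same post and collar, but its dark bar (16 mm thick, z 100 to 125 mm) is bent in an arc of 65 mm radius in the horizontal plane, about 125 mm across. Origin at the foot of its post, z up.
- rack: Fixed wooden rack, 85 mm (x) by 215 mm (y), 85 mm high, origin at the centre of its underside. Two holes of 35 mm diameter in its top at y = +65 and -65 mm; one rest hangs in each by its collar with its bar roughly along the rack's x the foot of its post 15 mm above the bench and its top 143 mm above it. Which rest is in which hole varies.
- socket (a point): Centre of the mouth of the banjo's upright hole, 90 mm above the bench. The banjo is a fixed green casting: a round boss 84 mm in diameter and 90 mm high with a hole 34 mm in diameter and 80 mm deep; a slotted foot 24 mm high runs from it along the point's +x to 161 mm from the hole; a small clamp lever sticks out on the -y side to 66 mm, 60 mm above the bench at most. z points up. Seated, the rest's collar lies on the boss, with the foot of the post 70 mm below this point.
Not all that is in view belongs to the job. Of the things that look like the part that bears socket, the larger one is meant.

How it is judged:
By the outcome, as a careful person would: the job done as asked, in the order asked, and still so for the second after the job is handed in, with the robot touching nothing.
It also fails if it takes over 35 s, if anything falls off the work surface, if the arm or the gripper's body presses on something with over 40 N, if the wrist force passes 120 N, or if a joint passes its speed limit or range.

ROBOT

A 6-joint arm with a two-finger parallel gripper is mounted at the origin on a cart in front of the work surface, level with it; the furniture and walls round the work are solid. World frame = base frame: x ahead of the robot, y to its left, z up, the work surface at z = 0. Lengths are in m, angles in rad, forces in N, time in s.
With the tool pointing down it reaches from about 0.25 to 0.725 m from the base axis. Payload 4 kg.
Tool frame: the origin (TCP) lies on the centre line of the jaws, within the pads' length; the fingertips stand 22 mm ahead of it and the grasp point (between the pads) lies 3 mm ahead of it; z points along the fingers, y is the line along which they close (so a half turn about z gives the same grasp; the last joint's range is limited). The gripper opens to 85 mm and grips with 20 to 120 N. Pads are 22 mm wide; open, the fingers measure 114 mm over their backs; the gripper's body (76 mm by 85 mm) begins 54 mm behind the grasp point. The pads swing forward as they close: fully open they stand 13 mm farther back than shut.
Start: joints at [1.333, 0.241, 0.005, 1.335, 0, 1.571], TCP at [0.118, 0.486, 0.253] pointing down, gripper open.
Joint ranges: [-2.72, 2.72], [-1.05, 1.87], [-1.09, 1.28], [-1.99, 2.15], [-1.42, 1.44], [-3.14, 3.14]. Speed limits (rad/s): [2.79, 2.79, 3.14, 3.14, 3.14, 3.14].

INTERFACE

Orientations are given as [roll, pitch, yaw] about the fixed x, y, z axes, in that order (R = Rz(yaw) Ry(pitch) Rx(roll)).
In Python, from station import arm gives the robot as it stands.
- The arm moves only by the shell command python3 -m inch 'ROWS' [FORCE]. ROWS is JSON, a list of rows, each a list of 7 numbers: the shift along the tool's x, y, z in cm, then the turn, a rotation vector about the tool's x, y, z in rad, then the opening, from 0 (shut) to 1 (fully open). In form: [[x, y, z, rx, ry, rz, fingers], ...]. A call has 1 to 10 rows; each row is the pose to reach, as a shift and turn from the pose commanded when the call began, along the tool's axes at that moment; what a row does not reach only later rows make up. A row lasts 1/10 s, in which the tool goes at most 50 mm and 8.59 degrees, less where a joint would pass 70% of its speed; a pose out of reach is approached as far as the arm can. A call with a gripper value outside its range is refused whole. The fingers move at their own pace and stop on an object; FORCE is the grip in N (left out, the last holds). Time passes only in rows, so rows that repeat a pose let the fingers close. It gives the time, the measured TCP pose, the force, the opening and the grip force at its end, in the units of the state.
- arm.get_obs(): the state, without advancing time (a new reading comes with each control period).
- arm.read_camera(name): name is "side" or "top" or "wrist"; returns the picture (384x512x3 uint8, red, green, blue); there is no depth.
- arm.camera_model(name): a dict with "fx", "fy", "cx", "cy" (pixels), "world_to_cam" (4x4, takes a point from world to camera coordinates). Camera axes: x right, y down, z forward; pixel columns grow to the right and rows downward; lengths in m; the calibration is good to about 2 mm. A picture is of the moment at which its call begins: read the wrist's pose just before it. camera_model takes no time and is no camera call; for the wrist camera it gives the pose at the moment of the call.
- arm.job_done(): hands the job in; it is judged then, once.
The state is a dict: "time_s": time; "joints": joint angles; "joint_vel": joint speeds; "tau": joint torques, N m; "position": TCP position; "tcp_rot": TCP orientation; "wrist_force": force on the tool from outside, world axes, zero at the start; "moment": the same for the moment, N m; "grip_width": finger opening in m; "grasp_force": force on a finger pad.
Only numpy, scipy, OpenCV 4.12 (cv2) and the standard library are available. Lean on these libraries where they do the work, as an engineer would, in place of code of your own. Each camera call takes 0.05 s, during which the arm holds its last target. There are 200 camera calls.

## Working session

There is one attempt and no reset: what is moved stays moved. The work goes in short steps, Python scripts to look and compute and a shell command to move; the robot and the scene stay as the last step left them, time stands still between calls to the robot, and variables do not carry over. Pictures are saved under pics/ and viewed, at most 10 in all, crops included, and the job is handed in when it is done.

```bash
mkdir -p pics; python3 - <<'E'
from station import arm
import cv2,numpy as np
for n in ["top","side"]:
    im=arm.read_camera(n); cv2.imwrite(f"pics/{n}0.png",im[:,:,::-1]); m=arm.camera_model(n); print(n,m["fx"],m["cx"],m["cy"],np.round(m["world_to_cam"],3).tolist())
o=arm.get_obs(); print(o["time_s"],o["position"],o["tcp_rot"],o["grip_width"])
a=cv2.imread("pics/top0.png");b=cv2.imread("pics/side0.png")
E
```

```text
top 363.145100148982 258.22738270518283 187.5962771804538 [[0.029, -0.999, 0.035, 0.008], [-0.982, -0.035, -0.186, 0.496], [0.187, -0.029, -0.982, 0.938], [0.0, 0.0, 0.0, 1.0]]
side 398.6754589523651 254.72017881600607 197.99621556222138 [[0.309, 0.951, 0.012, -0.174], [0.837, -0.266, -0.478, -0.356], [-0.451, 0.157, -0.878, 1.308], [0.0, 0.0, 0.0, 1.0]]
0.1 [0.11765555 0.48541985 0.25248842] [-3.13970762e+00  1.98730916e-05  2.90382692e+00] 0.08549220827948224
```

View pics/top0.png

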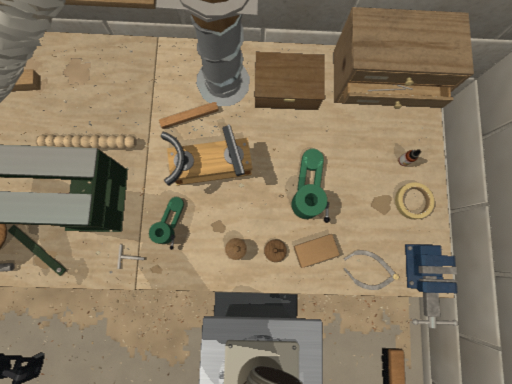

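View pics/side0.png

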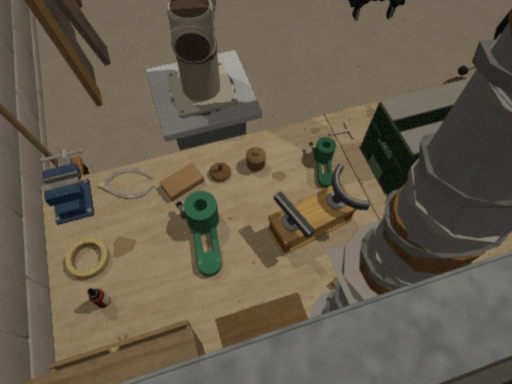

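The top view shows two rests: the straight bar at about (233,150) and the curved one at (174,158). It also shows two green banjos: the larger at (309,201) and a smaller one at (160,232). The description fits the straight bar and the larger banjo, so I'll check both in one enlarged crop.

```bash
python3 - <<'E'
import cv2,numpy as np
a=cv2.imread("pics/top0.png")[115:250,140:340];b=cv2.imread("pics/side0.png")[125:260,170:370]
f=lambda i:cv2.resize(i,None,fx=4,fy=4,interpolation=cv2.INTER_CUBIC)
# top crop: left half rests+small ; stack at x3
f=lambda i:cv2.resize(i,(600,300*135//150 if 0 else 300),interpolation=cv2.INTER_CUBIC)
g=lambda i:cv2.resize(i,(444,300),interpolation=cv2.INTER_CUBIC)
S=4
A=cv2.resize(a,None,fx=S,fy=S,interpolation=cv2.INTER_CUBIC); cv2.imwrite("pics/topc.png",A)
B=cv2.resize(b,None,fx=S,fy=S,interpolation=cv2.INTER_CUBIC); cv2.imwrite("pics/sidec.png",B)
E
```

```text
(no output)
```

View pics/topc.png

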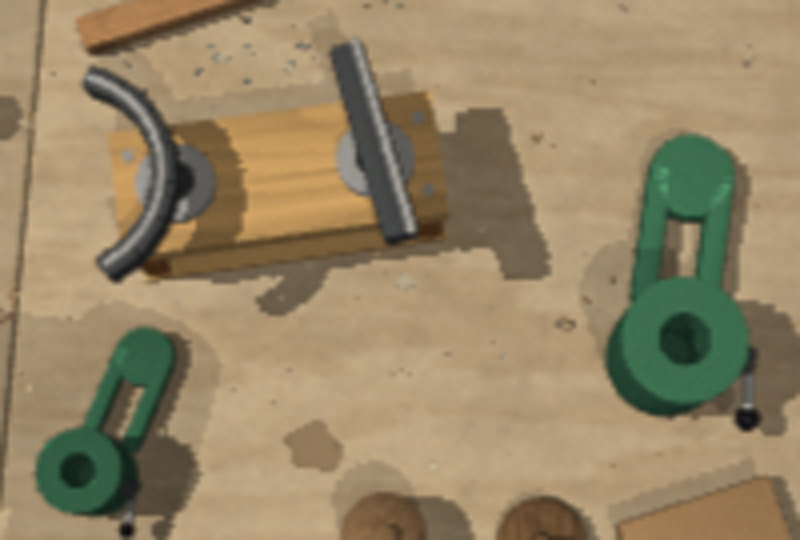

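View pics/sidec.png

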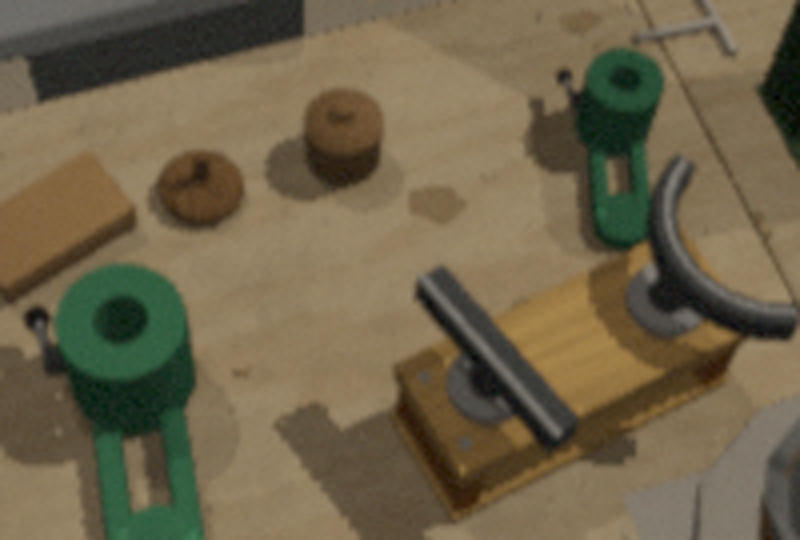

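The crops confirm it: the straight rest stands on the larger-banjo side of the rack, at top crop (373,140) and side crop (497,355). The larger banjo's mouth is at top (682,338) and side (121,319). The smaller banjo is a decoy.

```bash
cat > h.py <<'E'
import numpy as np,cv2
def P(m): return np.array([[m["fx"],0,m["cx"]],[0,m["fy"],m["cy"]],[0,0,1]])@np.array(m["world_to_cam"])[:3]
def tri(m1,p1,m2,p2):
    X=cv2.triangulatePoints(P(m1),P(m2),np.float64(p1).reshape(2,1),np.float64(p2).reshape(2,1)).ravel(); return X[:3]/X[3]
def onz(m,p,z):
    M=P(m); A=np.column_stack([M[:,0],M[:,1],-np.array([p[0],p[1],1.])]); s=np.linalg.solve(A,-(M[:,2]*z+M[:,3])); return s[:2]
def px(m,X):
    q=P(m)@np.append(X,1); return q[:2]/q[2]
E
python3 - <<'E'
from station import arm
from h import *
t,s=arm.camera_model("top"),arm.camera_model("side")
T=lambda x,y:(140+x/4-.4,115+y/4-.4); S=lambda x,y:(170+x/4-.4,125+y/4-.4)
for n,a,b in [("hole",T(683,338),S(121,319)),("far",T(348,44),S(567,430)),("near",T(400,232),S(433,275)),("collar",T(374,158),S(484,388)),("curvedcollar",T(176,183),S(663,300))]:
    print(n,tri(t,a,s,b).round(4))
R=cv2.Rodrigues(np.array([0,0,0.]))
o=arm.get_obs(); print(o["joints"],o["position"])
E
```

```text
hole [ 0.4615 -0.1114  0.0912]
far [0.6347 0.1119 0.1397]
near [0.5144 0.0738 0.1379]
collar [0.5745 0.0915 0.088 ]
curvedcollar [0.5521 0.2202 0.0908]
[ 1.33301439e+00  2.41344201e-01  3.83217298e-03  1.33516934e+00
 -1.99036042e-05  1.57078016e+00] [0.11765555 0.48541985 0.25248842]
```

Both heights agree with the text: hole mouth 0.091 m, bar top about 0.139 m and collar top about 0.09 m. I'll write a converter and swing toward the bar, staying clear of the lathe.

```bash
cat > go.py <<'E'
import sys,numpy as np
from station import arm
from scipy.spatial.transform import Rotation as R
x,y,z,yaw=map(float,sys.argv[1:5]); o=arm.get_obs()
r=R.from_euler('xyz',o["tcp_rot"]); g=R.from_euler('xyz',[np.pi,0,yaw])
print("cm",(r.inv().apply(np.array([x,y,z])-o["position"])*100).round(2),"rv",(r.inv()*g).as_rotvec().round(3),"t",o["time_s"],"F",o["wrist_force"].round(1) if hasattr(o["wrist_force"],'round') else o["wrist_force"])
E
python3 go.py .30 .22 .27 1.7
```

```text
cm [-23.97 -21.5   -1.71] rv [-2.000e-03  1.000e-03  1.204e+00] t 0.1 F [-0.3 -0.7 -1.5]
```

```bash
python3 -m inch '[[-4,-3.6,-0.5,0,0,0.13,1],[-8,-7.2,-1,0,0,0.27,1],[-12,-10.8,-1.5,0,0,0.41,1],[-16,-14.4,-1.7,0,0,0.55,1],[-20,-18,-1.7,0,0,0.69,1],[-24,-21.5,-1.7,0,0,0.83,1],[-24,-21.5,-1.7,0,0,0.97,1],[-24,-21.5,-1.7,0,0,1.1,1],[-24,-21.5,-1.7,0,0,1.2,1],[-24,-21.5,-1.7,0,0,1.2,1]]'; python3 go.py .52 .07 .27 .307
```

```text
time_s: 1.1
position: [0.3003, 0.2199, 0.27]
tcp_rot: [-3.141, 0.0, 1.703]
wrist_force: [-0.3, 0.2, 0.1]
grip_width: 0.0854
grasp_force: 0.0
cm [-1.776e+01  1.980e+01 -1.000e-02] rv [-0.000e+00  1.000e-03  1.396e+00] t 1.1 F [-0.3  0.2  0.1]
```

```bash
python3 -m inch '[[-2,2.2,0,0,0,0.14,1],[-4,4.4,0,0,0,0.28,1],[-6,6.6,0,0,0,0.42,1],[-8,8.8,0,0,0,0.56,1],[-10,11,0,0,0,0.7,1],[-12,13.2,0,0,0,0.84,1],[-14,15.4,0,0,0,0.98,1],[-16,17.6,0,0,0,1.12,1],[-17.8,19.8,0,0,0,1.26,1],[-17.8,19.8,0,0,0,1.396,1]]'; python3 - <<'E'
from station import arm
from h import *
m=arm.camera_model("wrist"); im=arm.read_camera("wrist"); print(arm.get_obs()["position"],arm.get_obs()["tcp_rot"])
np.save("w1.npy",P(m)); cv2.imwrite("pics/w1.png",im[:,:,::-1])
for X in [(.6347,.1119,.14),(.5144,.0738,.14),(.5745,.0928,.143)]: print(px(m,X).round(1))
E
```

```text
time_s: 2.1
position: [0.5225, 0.0688, 0.2692]
tcp_rot: [3.141, 0.0, 0.302]
wrist_force: [-0.1, 0.8, -0.2]
grip_width: 0.0854
grasp_force: 0.0
[0.52123789 0.06954402 0.26922666] [-3.14143273e+00  1.39671683e-03  2.99613236e-01]
[243.6  46.3]
[245.5 199.8]
[244.6 129.7]
```

View pics/w1.png

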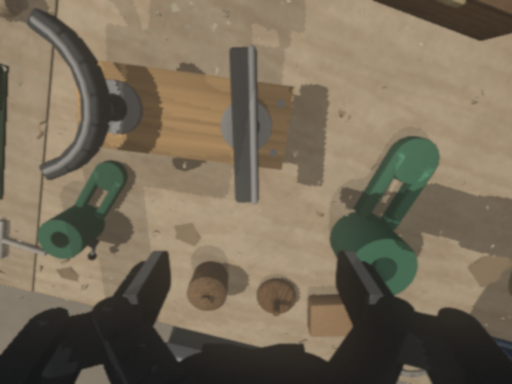

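The wrist view shows the bar from (243,46) to (246,202), within about 2 px of the predicted position. I'll move over it and go down.

```bash
python3 go.py .5745 .0925 .130 .307
```

```text
cm [ 5.79 -0.62 13.91] rv [-0.     0.001 -0.007] t 2.15 F [-0.6 -0.2 -0.1]
```

```bash
python3 -m inch '[[3,-0.3,0,0,0,-0.005,1],[5.7,-0.6,0,0,0,-0.005,1],[5.7,-0.6,3,0,0,-0.005,1],[5.7,-0.6,6,0,0,-0.005,1],[5.7,-0.6,9,0,0,-0.005,1],[5.7,-0.6,11,0,0,-0.005,1],[5.7,-0.6,12.5,0,0,-0.005,1],[5.7,-0.6,13.5,0,0,-0.005,1],[5.7,-0.6,13.9,0,0,-0.005,1],[5.7,-0.6,13.9,0,0,-0.005,1]]' 60 && python3 go.py .5745 .0925 .130 .307
```

```text
time_s: 3.15
position: [0.5725, 0.0935, 0.1311]
tcp_rot: [-3.141, 0.001, 0.315]
wrist_force: [-0.1, 0.1, 0.3]
grip_width: 0.0852
grasp_force: 0.0
cm [0.16 0.16 0.11] rv [-0.     0.001  0.008] t 3.15 F [-0.1  0.1  0.3]
```

```bash
python3 -m inch '[[0.15,0.1,0.1,0,0,0,0.6],[0.15,0.1,0.1,0,0,0,0.4],[0.15,0.1,0.1,0,0,0,0.3],[0.15,0.1,0.1,0,0,0,0.15],[0.15,0.1,0.1,0,0,0,0],[0.15,0.1,0.1,0,0,0,0],[0.15,0.1,0.1,0,0,0,0],[0.15,0.1,0.1,0,0,0,0],[0.15,0.1,0.1,0,0,0,0],[0.15,0.1,0.1,0,0,0,0]]' 60; python3 -c "
from station import arm;o=arm.get_obs();print(o['wrist_force'],o['moment'])"
```

```text
time_s: 4.15
position: [0.5748, 0.0924, 0.1308]
tcp_rot: [3.141, -0.001, 0.313]
wrist_force: [0.1, -2.5, 4.5]
grip_width: 0.0212
grasp_force: 60.0
[ 0.10393035 -2.45584954  4.53980649] [-0.59344127 -0.00257271  0.02820263]
```

Gripped, with the width matching the 22 mm bar. Now lift.

```bash
python3 -m inch '[[0,0,-0.5,0,0,0,0],[0,0,-1.5,0,0,0,0],[0,0,-3,0,0,0,0],[0,0,-4.5,0,0,0,0],[0,0,-6,0,0,0,0],[0,0,-7.5,0,0,0,0],[0,0,-9,0,0,0,0],[0,0,-10.5,0,0,0,0],[0,0,-11,0,0,0,0],[0,0,-11,0,0,0,0]]' 80; python3 - <<'E'
from station import arm
from h import *
o=arm.get_obs();p=np.array(o["position"]);print(o["moment"])
for n,w in (("top",100),("side",100)):
    m=arm.camera_model(n);im=arm.read_camera(n);c=px(m,p-[0,0,.05]).astype(int);print(n,c-50)
    cv2.imwrite(f"pics/l_{n}.png",im[:,:,::-1])
    k=im[max(0,c[1]-50):c[1]+50,c[0]-50:c[0]+50,::-1]
    cv2.imwrite(f"pics/lc_{n}.png",cv2.resize(k,(400,400),interpolation=cv2.INTER_CUBIC))
cv2.imwrite("pics/lc.png",np.hstack([cv2.imread("pics/lc_top.png"),cv2.imread("pics/lc_side.png")]))
E
```

```text
time_s: 5.15
position: [0.5746, 0.0931, 0.2406]
tcp_rot: [-3.141, -0.001, 0.313]
wrist_force: [0.2, -0.1, -5.1]
grip_width: 0.0207
grasp_force: 78.5
[-0.02687971  0.00365397 -0.01002185]
top [182  92]
side [246 151]
```

View pics/lc.png

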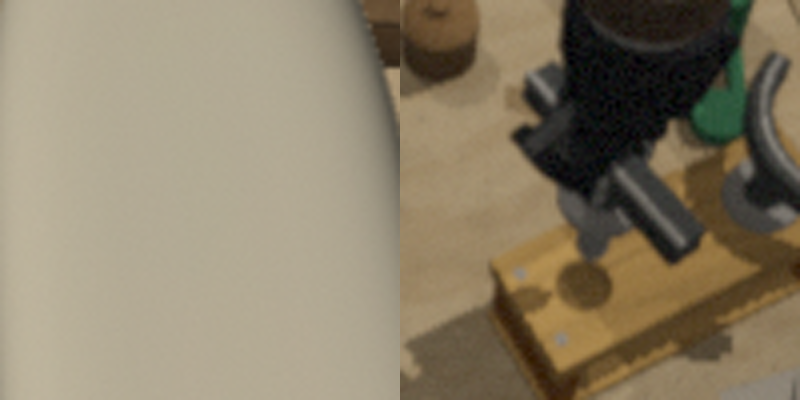

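The rest is held upright with its post clear of the rack (side crop, foot tip at (593,258)). Next I'll check where the post lies relative to the TCP and work out the move to the hole.

```bash
python3 - <<'E'
from station import arm
from h import *
o=arm.get_obs();p=np.array(o["position"]);m=arm.camera_model("side")
cr=lambda q:(q-[246,151])*4+[400,0]
u=np.array([np.cos(.31),np.sin(.31),0])
for n,X in [("foot",p-[0,0,.116]),("end near",p+[0,0,.009]-.065*u),("end far",p+[0,0,.012]+.065*u),("collar",p-[0,0,.036])]: print(n,cr(px(m,X)).round(0))
E
python3 go.py .4615 -.1114 .2406 .307
```

```text
foot [589. 256.]
end near [537.  67.]
end far [692. 238.]
collar [603. 192.]
cm [-16.98  15.97  -0.11] rv [-0.001  0.002  0.006] t 5.25 F [-0.7  0.6 -4.4]
```

The foot, predicted at (589,256), agrees within about 2 mm. Moving over the banjo.

```bash
python3 -m inch '[[-1,1,0,0,0,0,0],[-3,3,0,0,0,0,0],[-5.5,5.3,0,0,0,0,0],[-8,7.6,0,0,0,0,0],[-10.5,10,0,0,0,0,0],[-13,12.3,0,0,0,0,0],[-15,14.2,0,0,0,0,0],[-16.3,15.4,0,0,0,0,0],[-16.98,15.97,0,0,0,0,0],[-16.98,15.97,0,0,0,0,0]]'; python3 go.py .4615 -.1114 .2106 .307; python3 - <<'E'
from station import arm
from h import *
o=arm.get_obs();p=np.array(o["position"]);m=arm.camera_model("side")
im=arm.read_camera("side");c=px(m,[.4615,-.1114,.11]).astype(int);c0=c-[64,50];print(c0)
k=im[c0[1]:c0[1]+100,c0[0]:c0[0]+128,::-1]
cv2.imwrite("pics/h1.png",cv2.resize(k,None,fx=5,fy=5,interpolation=cv2.INTER_CUBIC))
cr=lambda X:((px(m,X)-c0)*5).round(0)
print("foot",cr(p-[0,0,.116]),"mouth",cr([.4615,-.1114,.0905]),"collar",cr(p-[0,0,.046]))
E
```

```text
time_s: 6.25
position: [0.4609, -0.1123, 0.24]
tcp_rot: [-3.141, 0.001, 0.311]
wrist_force: [-0.1, 0.1, -4.6]
grip_width: 0.0208
grasp_force: 78.6
cm [ 0.09 -0.07  2.94] rv [-0.001  0.001  0.004] t 6.25 F [-0.1  0.1 -4.6]
[135 150]
foot [317. 240.] mouth [326. 272.] collar [300. 167.]
```

View pics/h1.png

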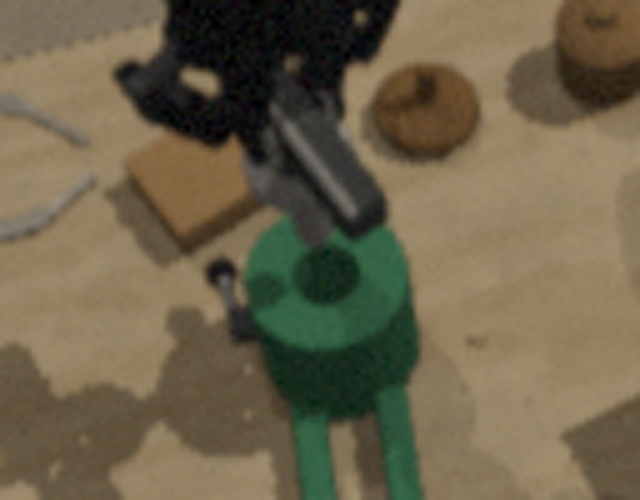

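The foot tip is at (318,240), above the mouth at (328,274), both within 2 px of the predicted points, so the post is aligned. Lowering.

```bash
python3 -m inch '[[0.05,-0.05,0.8,0,0,0,0],[0.05,-0.05,2,0,0,0,0],[0.05,-0.05,3,0,0,0,0],[0.05,-0.05,4,0,0,0,0],[0.05,-0.05,5,0,0,0,0],[0.05,-0.05,6,0,0,0,0],[0.05,-0.05,7,0,0,0,0],[0.05,-0.05,8,0,0,0,0],[0.05,-0.05,8.8,0,0,0,0],[0.05,-0.05,9.2,0,0,0,0]]'; python3 -m inch '[[0,0,0.1,0,0,0,0],[0,0,0.2,0,0,0,0],[0,0,0.3,0,0,0,0],[0,0,0.4,0,0,0,0],[0,0,0.5,0,0,0,0],[0,0,0.6,0,0,0,0],[0,0,0.7,0,0,0,0],[0,0,0.8,0,0,0,0],[0,0,0.9,0,0,0,0],[0,0,0.9,0,0,0,0]]'
```

```text
time_s: 7.3
position: [0.4619, -0.1107, 0.1473]
tcp_rot: [-3.141, 0.001, 0.313]
wrist_force: [-0.3, -0.3, -3.7]
grip_width: 0.0207
grasp_force: 78.6
time_s: 8.3
position: [0.4622, -0.1108, 0.1391]
tcp_rot: [-3.141, 0.0, 0.313]
wrist_force: [-0.4, -0.2, -4.1]
grip_width: 0.0207
grasp_force: 78.6
```

No contact yet. I'll creep down until it touches.

```bash
python3 -m inch '[[0,0,0.05,0,0,0,0],[0,0,0.1,0,0,0,0],[0,0,0.15,0,0,0,0],[0,0,0.2,0,0,0,0],[0,0,0.25,0,0,0,0],[0,0,0.25,0,0,0,0],[0,0,0.25,0,0,0,0]]'; python3 -m inch '[[0,0,0.05,0,0,0,0],[0,0,0.1,0,0,0,0],[0,0,0.1,0,0,0,0]]'
```

```text
time_s: 9.0
position: [0.4624, -0.1108, 0.1368]
tcp_rot: [3.142, 0.0, 0.313]
wrist_force: [-0.7, -0.4, -5.1]
grip_width: 0.0209
grasp_force: 78.6
time_s: 9.3
position: [0.4624, -0.1108, 0.1359]
tcp_rot: [3.141, -0.0, 0.313]
wrist_force: [-0.6, -0.5, -4.5]
grip_width: 0.0211
grasp_force: 78.6
```

```bash
python3 -m inch '[[0,0,0.05,0,0,0,0],[0,0,0.1,0,0,0,0],[0,0,0.1,0,0,0,0]]'; python3 -m inch '[[0,0,0.05,0,0,0,0],[0,0,0.1,0,0,0,0],[0,0,0.1,0,0,0,0]]'
```

```text
time_s: 9.6
position: [0.4624, -0.1109, 0.1359]
tcp_rot: [3.141, -0.001, 0.313]
wrist_force: [-3.1, 0.5, 5.2]
grip_width: 0.0209
grasp_force: 80.2
time_s: 9.9
position: [0.4624, -0.1109, 0.1358]
tcp_rot: [3.141, -0.001, 0.313]
wrist_force: [-5.1, 0.9, 11.7]
grip_width: 0.0213
grasp_force: 81.1
```

Contact came at TCP z 0.1358, which is the predicted seated height. I'll ease off the load, release and withdraw.

```bash
python3 -m inch '[[0,0,-0.1,0,0,0,0],[0,0,-0.1,0,0,0,0],[0,0,-0.1,0,0,0,0.4],[0,0,-0.1,0,0,0,0.6],[0,0,-0.1,0,0,0,0.8],[0,0,-0.1,0,0,0,1],[0,0,-0.1,0,0,0,1],[0,0,-0.1,0,0,0,1],[0,0,-0.1,0,0,0,1],[0,0,-0.1,0,0,0,1]]' 30; python3 -m inch '[[0,0,-0.5,0,0,0,1],[0,0,-1.5,0,0,0,1],[0,0,-3,0,0,0,1],[0,0,-5,0,0,0,1],[0,0,-7,0,0,0,1],[-2,0,-9,0,0,0,1],[-5,0,-11,0,0,0,1],[-9,0,-12,0,0,0,1],[-12,0,-12,0,0,0,1],[-12,0,-12,0,0,0,1]]'; python3 - <<'E'
from station import arm
from h import *
K=[]
for n in ("side","wrist"):
    im=arm.read_camera(n)[:,:,::-1]; m=arm.camera_model(n)
    c=px(m,[.4615,-.1114,.11]).astype(int);c=np.clip(c,[50,50],[462,334])
    K.append(cv2.resize(im[c[1]-50:c[1]+50,c[0]-50:c[0]+50],(400,400),interpolation=cv2.INTER_CUBIC))
    if n=="side": print("bar top ctr, collar if seated",[((px(m,[.4624,-.1109,z])-c+50)*4).round() for z in(.148,.1)])
cv2.imwrite("pics/f.png",np.hstack(K))
E
```

```text
time_s: 10.9
position: [0.4624, -0.1108, 0.1348]
tcp_rot: [3.142, 0.0, 0.313]
wrist_force: [-0.1, 0.3, 0.6]
grip_width: 0.0852
grasp_force: 0.0
time_s: 11.9
position: [0.3456, -0.1482, 0.2563]
tcp_rot: [3.14, -0.001, 0.31]
wrist_force: [0.1, -0.5, -0.9]
grip_width: 0.0854
grasp_force: 0.0
bar top ctr, collar if seated [array([196., 174.]), array([205., 212.])]
```

View pics/f.png

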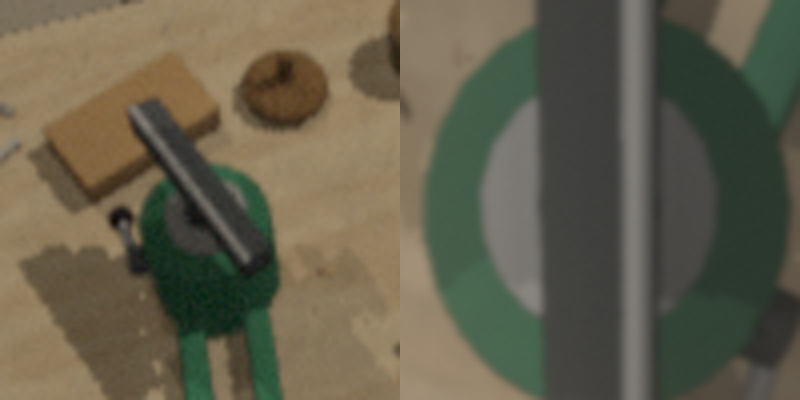

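The collar lies flat and concentric on the boss, with the bar centre at about (198,180) against (196,174) predicted for a seated rest. The gripper is clear, so I'm handing in.

```bash
python3 -c "
from station import arm;print(arm.job_done())"
```

```text
the job is handed in; nothing more can be done
None
```

The straight rest is seated with its collar down on the larger green banjo and released, the curved rest was left in the rack, and the job was handed in at about 12 s; no verdict came back.

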